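# Close the coin box and knock its lock pin home

### The job

Lower the lid of the coin box until it is closed, without slamming it. Then pick up the mallet and knock the red lock pin fully home with a brisk blow or several, striking it with the mallet only and never with the hand. Finally stand the mallet back upright on its head on the teal mat and let go, leaving the other things on the counter where they are.

Things in the scene. Friction and masses are not known exactly. Their poses are not given: they have to be found in the camera images.
- coin_box: Grey open-topped steel box fixed to the counter, 170 mm (its x) by 200 mm (its y), 90 mm high, with a blue hinged lid. Origin: centre of its underside, on the counter; z up. The lid is hinged along the box's +x rim, so its free edge, and the lock pin near it, are on the -x side (towards the robot).
- lid (a joint): Opening angle of the blue lid, rad: 0 closed flat on the box, growing as it opens (starts part open; limit 1.3). Flat plate 170 x 200 mm, 8 mm thick; closed, its top face is 98 mm above the counter. Stiff hinge: the lid stays where it is left; about 2 to 5 N pushed down near the free edge closes it.
- lid_hinge (a point): Point at the middle of the lid's hinge axis, at the lower face of the lid, 90 mm above the counter. It moves with the lid: its y axis lies along the hinge, its x axis points along the lid away from the free edge, its z axis is normal to the lid, outwards.
- lid_press_left (a point): Bare place on the lid's outer (top) face, 20 mm from the free edge and 65 mm from the lid's centre line on its +y side: a good spot to push the lid down. Axes as lid_hinge.
- lid_press_right (a point): The same on the lid's -y side.
- pin_top (a point): Centre of the flat top of the lock pin's red head (34 mm diameter, 10 mm thick); z outwards along the pin. The pin is carried by the lid, square to it, on its centre line, 45 mm from the free edge, in a steel collar 32 mm wide, 10 mm high. This top is 38 mm above the lid's top face undriven (136 mm above the counter with the lid closed), 20 mm (118 mm above the counter) fully home.
- lock_pin (a joint): How far the lock pin has been driven down into the lid, in m: 0 out, 0.018 fully home (hard stop). It is sprung and a tight fit: it takes about 8 to 11 N to move it, and it stays where it has been driven to.
- mat: Teal flat mat fixed on the counter, 220 mm (its x) by 200 mm (its y), 4 mm thick. Origin: centre of its underside.
- mallet: Rubber mallet, about 0.45 kg (mostly head), standing on a flat face of its black head, an upright cylinder 58 mm wide, 70 mm high. Orange handle: level bar, 24 x 24 mm section, along the mallet's -x out to 160 mm from the head's axis, centre line 35 mm above the head's underside. Origin: centre of the head's underside, the face to strike with; z up along the head's axis.
- detergent: Loose blue bottle, 72 mm diameter, 200 mm high. Origin: centre of its underside. Not to be disturbed.
- stain_spray: Loose green bottle, 60 mm diameter, 180 mm high. Origin: centre of its underside. Not to be disturbed.
- tape_roll: Loose yellow roll, 90 mm diameter, 45 mm high, lying flat. Origin: centre of its underside. Not to be disturbed.
- soap_carton: Loose cardboard carton 70 x 130 mm, 100 mm high. Origin: centre of its underside. Not to be disturbed.
- mug: Loose white mug, 80 mm diameter, 90 mm high. Origin: centre of its underside. Not to be disturbed.
- screwdriver: Loose screwdriver with red handle lying on the counter, about 200 mm long. Origin: centre of its underside. Not to be disturbed.
Mind the look-alikes: they are no part of the job. What is shaped like the mallet but pink or yellow is not meant.

How it is judged:
By the outcome, as a careful person would: the job done as asked, in the order asked, and still so for the second after the job is handed in, with the robot touching nothing.
It also fails if it takes over 64 s, if anything falls off the work surface, if the arm or the gripper's body presses on something with over 40 N, if the wrist force passes 120 N, or if a joint passes its speed limit or range.

### The arm

A 6-joint arm with a two-finger parallel gripper is mounted at the origin on the work surface. World frame = base frame: x ahead of the robot, y to its left, z up, the work surface at z = 0. Lengths are in m, angles in rad, forces in N, time in s.
With the tool pointing down it reaches from about 0.35 to 0.775 m from the base axis. Payload 7.3 kg.
Tool frame: the origin (TCP) lies at the very end of the fingers, on their centre line; the grasp point (between the pads) lies 19 mm behind it (bot.pinch_z is the distance from the TCP to the grasp point, in m); z points along the fingers, y is the line along which they close (so a half turn about z gives the same grasp; the last joint's range is limited). The gripper opens to 92 mm and grips with 3 to 60 N. Pads are 19 mm wide; open, the fingers measure 130 mm over their backs; the gripper's body (75 mm by 190 mm) begins 47 mm behind the grasp point.
Start: joints at [-1.389, 0.342, 1.524, -0, 1.275, -0.146], TCP at [0.169, -0.497, 0.206] pointing down, gripper open.
Joint ranges: [-2.53, 2.53], [-0.77, 2.02], [0.04, 2.7], [-1, 4.14], [0.28, 2.66], [-3.11, 3.11]. Speed limits (rad/s): [2.57, 2.57, 3.14, 3.14, 3.14, 3.14].

### API

Orientations are given as [roll, pitch, yaw] about the fixed x, y, z axes, in that order (R = Rz(yaw) Ry(pitch) Rx(roll)).
In Python, from rig import state, imaging, bot gives the robot as it stands.
- The arm moves only by the tool play_rows, never from a script. Its argument "rows" is a list of rows, each an object with "gripper": the opening, from 0 (shut) to 1 (fully open); "delta_pos": the shift along the tool's x, y, z in mm, a list of three; "rotation": the turn, a rotation vector about the tool's x, y, z in degrees, a list of three. A call has 1 to 5 rows; each row shifts and turns the commanded pose from where the row before left it, along the tool's axes as they then stand; what a row does not reach is not made up. A row lasts 1/8 s, in which the tool goes at most 62.5 mm and 10.7 degrees, less where a joint would pass 70% of its speed; a pose out of reach is approached as far as the arm can. A call is refused whole if a number of a shift passes 62.5 or a number of a turn 10.7, either way. A call with a gripper value outside its range is refused whole. The fingers move at their own pace and stop on an object; "force" is the grip in N (left out, the last holds). Time passes only in rows, so rows that do not move let the fingers close. It gives the time, the measured TCP pose, the force, the opening and the grip force at its end, in the units of the state.
- state(): the state, without advancing time (a new reading comes with each control period).
- imaging.grab_frame(name): name is "scene" or "top"; returns a dict with "pixels" (480x640x3 uint8, red, green, blue), "range_z" (480x640 float32, m along the optical axis (not along the pixel's ray), 0 where there is no reading), "camera_matrix" (3x3 intrinsics, pixels), "rvec" (rotation vector, rad) and "tvec" (3), from world to camera coordinates, as OpenCV has them. Camera axes: x right, y down, z forward; pixel columns grow to the right and rows downward; lengths in m; the calibration is good to about 2 mm. A picture is of the moment at which its call begins.
- bot.close_job(): hands the job in; it is judged then, once.
The state is a dict: "clock": time; "joints": joint angles; "dq": joint speeds; "effort": joint torques, N m; "ee_pos": TCP position; "ee_rot": TCP orientation; "contact_force": force on the tool from outside, world axes, zero at the start; "wrist_torque": the same for the moment, N m; "opening": opening from 0.0 (shut) to 1.0 (fully open); "gripper_force": force on a finger pad.
Only numpy, scipy, OpenCV 4.12 (cv2) and the standard library are available. Lean on these libraries where they do the work, as an engineer would, in place of code of your own. Each camera call takes 0.05 s, during which the arm holds its last target. There are 200 camera calls.

## Working session

There is one attempt and no reset: what is moved stays moved. The work goes in short steps, Python scripts to look and compute and a tool call to move; the robot and the scene stay as the last step left them, time stands still between calls to the robot, and variables do not carry over. Pictures are saved under pics/ and viewed, at most 10 in all, crops included, and the job is handed in when it is done.

Besides the shell and the picture viewer there is one more tool, called after "Request:" by a JSON object that holds its "api" and its "payload". play_rows: Moves the arm, as the interface text tells. Its arguments: {"type":"object","properties":{"rows":{"type":"array","items":{"type":"object","properties":{"gripper":{"type":"number"},"delta_pos":{"type":"array","items":{"type":"number"}},"rotation":{"type":"array","items":{"type":"number"}}}}},"force":{"type":"number"}},"required":["rows"]}

```bash
ls; mkdir -p pics
cat > h.py <<'E'
from rig import state, imaging, bot
import numpy as np, cv2
def grab(n):
    f=imaging.grab_frame(n); f['R']=cv2.Rodrigues(np.array(f['rvec'],float))[0]; f['t']=np.array(f['tvec'],float).ravel(); f['K']=np.array(f['camera_matrix'],float); return f
def cloud(f):
    z=f['range_z']; v,u=np.mgrid[:480,:640]
    p=np.stack([(u-f['K'][0,2])/f['K'][0,0]*z,(v-f['K'][1,2])/f['K'][1,1]*z,z],-1)
    return (p-f['t'])@f['R']
def save(f,n): cv2.imwrite('pics/'+n,f['pixels'][:,:,::-1])
E
python3 - <<'E'
from h import *
for n in('scene','top'):
    f=grab(n); save(f,n+'0.png'); print(n,-f['R'].T@f['t'],f['K'][0,0],(f['range_z']>0).mean())
    np.savez(n+'0.npz',**{k:v for k,v in f.items()})
s=state();print(s)
E
```

```text
pics
scene [0.91486093 0.69370916 0.94235344] 457.95082922225185 0.9961458333333333
top [ 0.27859206 -0.01432287  1.72822323] 607.3917507740708 0.9961490885416666
{'clock': 0.1, 'joints': array([-1.38901988e+00,  3.42645235e-01,  1.52490496e+00, -1.81734373e-05,
        1.27544575e+00, -1.45997089e-01]), 'dq': array([ 0.00062938,  0.00059442, -0.002554  ,  0.00131723, -0.00111247,
        0.00081822]), 'effort': array([ 2.26082935e-03, -4.32002592e+01, -2.44693530e+01,  7.19111832e-02,
        5.25515783e-02, -4.97936514e-05]), 'ee_pos': array([ 0.16896025, -0.49664694,  0.20562433]), 'ee_rot': array([-3.14020176e+00, -1.86955037e-04,  3.27778712e-01]), 'contact_force': array([0.02922212, 0.409205  , 0.43391374]), 'wrist_torque': array([ 0.02367545,  0.01906115, -0.01801717]), 'gripper_force': 0.0, 'opening': 1.000539163027313}
```

View pics/scene0.png

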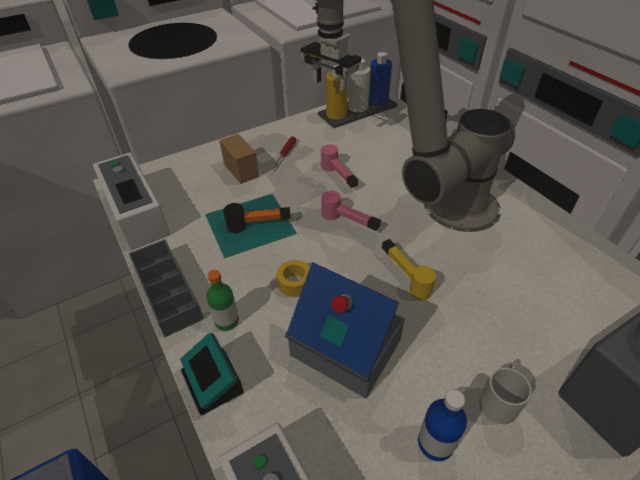

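View pics/top0.png

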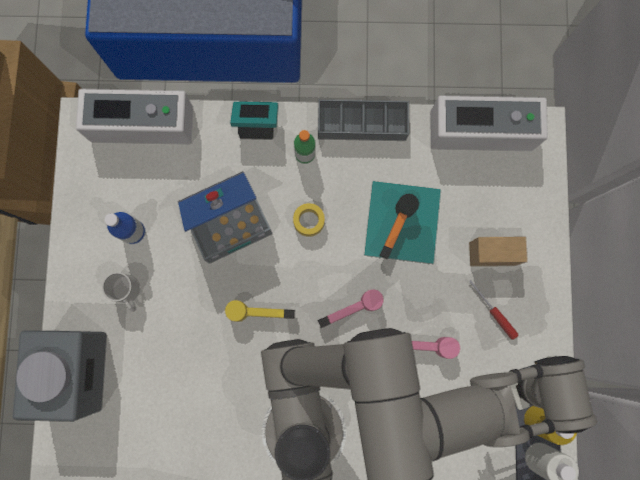

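The scene view shows the open blue lid with its red pin near (340,303), the mallet on the teal mat with its head at (235,218). In the top view the box is near (225,220), the mallet head at (407,205) with its handle running to (386,255), the mat around (403,222) and the tape at (309,219). The pink and yellow mallets are decoys.

```bash
cat >> h.py <<'E'
def mask(f,lo,hi,roi):
    h=cv2.cvtColor(f['pixels'],cv2.COLOR_RGB2HSV); m=cv2.inRange(h,np.array(lo),np.array(hi)); r=np.zeros_like(m); x0,y0,x1,y1=roi; r[y0:y1,x0:x1]=m[y0:y1,x0:x1]; return r>0
def rect(p):
    c,s,a=cv2.minAreaRect((p[:,:2]*1000).astype(np.float32)); return np.round(c,1),np.round(s,1),round(a,1)
def plane(p):
    for _ in range(4):
        c=np.median(p,0) if _==0 else p.mean(0); n=np.linalg.svd(p-c,full_matrices=False)[2][2]; n*=np.sign(n[2]); d=(p-c)@n; p=p[abs(d)<max(.004,1.5*d.std() if _<2 else 0)]
    return c,n,p
E
python3 - <<'E'
from h import *
F={}
for n in('top','scene'):
    f=grab(n); P=cloud(f); F[n]=(f,P)
    roi=(150,160,300,280) if n=='top' else (270,250,420,400)
    bl=mask(f,(105,120,40),(125,255,255),roi)&(P[...,2]>.085)
    c,nn,p=plane(P[bl]); print(n,'lid',c.round(4),nn.round(4),len(p),'angle',np.arccos(nn[2]).round(3),'hdg',np.arctan2(nn[1],nn[0]).round(3))
    hu=nn[:2]/np.linalg.norm(nn[:2]); h=hu if hu[0]>0 else -hu
    # lid frame: x axis along lid to hinge, y hinge
    y=np.array([-h[1],h[0],0]); x=np.cross(y,nn); q=(p-c)@np.stack([x,y,nn],1)
    print(' ext',np.percentile(q,[.5,99.5],axis=0).round(4)); mid=(np.percentile(q,.5,axis=0)+np.percentile(q,99.5,axis=0))/2; print(' centre',(c+mid[0]*x+mid[1]*y).round(4),'x',x.round(3))
    red=(mask(f,(0,150,90),(6,255,255),roi)|mask(f,(174,150,90),(180,255,255),roi)); r=P[red]; dd=(r-c)@nn; k=r[dd>np.percentile(dd,90)-.004]; print(' pin',k.mean(0).round(4),len(k),'height',np.percentile(dd,[50,90]).round(4))
    roi=(360,175,445,265) if n=='top' else (200,190,300,255)
    tl=mask(f,(82,100,50),(95,255,255),roi)&(abs(P[...,2]-.004)<.012); print(' mat',rect(P[tl]),tl.sum(),np.median(P[tl][:,2]))
    og=mask(f,(5,150,100),(18,255,255),roi)&(P[...,2]>.02); p=P[og]; top=p[p[:,2]>.04]; print(' handle',rect(top),np.median(top[:,2]).round(4),len(top))
    roi=(385,185,425,225) if n=='top' else (215,195,250,240)
    hd=np.zeros((480,640),bool); x0,y0,x1,y1=roi; hd[y0:y1,x0:x1]=1; hd&=(P[...,2]>.066)&(P[...,2]<.085)&(f['pixels'].max(-1)<70); p=P[hd]; 
    print(' head',cv2.minEnclosingCircle((p[:,:2]*1000).astype(np.float32)),p.mean(0).round(4),len(p))
    b=(P[...,2]>.055)&(P[...,2]<.082)
f,P=F['top']
for nm,roi in dict(tape=(288,198,330,240),green=(290,125,320,170),soap=(465,230,530,270)).items():
    x0,y0,x1,y1=roi; p=P[y0:y1,x0:x1].reshape(-1,3); p=p[p[:,2]>.02]; print(nm,rect(p),p[:,2].max())
x0,y0,x1,y1=175,180,275,270
p=P[y0:y1,x0:x1].reshape(-1,3); p=p[(p[:,2]>.083)&(p[:,2]<.095)]; print('rim',rect(p),len(p))
E
```

```text
top lid [0.6032 0.2418 0.1717] [0.6866 0.3447 0.6401] 1666 angle 0.876 hdg 0.465
 ext [[-0.0735 -0.0965 -0.0037]
 [ 0.0907  0.0969  0.0036]]
 centre [0.6081 0.2445 0.1651] x [ 0.572  0.287 -0.768]
 pin [0.6117 0.2464 0.2154] 56 height [0.0351 0.0369]
 mat (array([ 593.1, -270.8]), array([197.5, 218.8]), 84.2) 4083 0.0030801373402394284
 handle (array([ 433.4, -152. ]), array([ 38.3, 412.6]), 53.7) 0.0498 270
 head ((631.0240478515625, -276.16265869140625), 29.56310272216797) [ 0.6305 -0.2766  0.0733] 312
scene lid [0.6089 0.253  0.1628] [0.6851 0.3454 0.6414] 6303 angle 0.874 hdg 0.467
 ext [[-0.08   -0.1032 -0.0036]
 [ 0.0846  0.0923  0.0035]]
 centre [0.6127 0.2488 0.1611] x [ 0.573  0.289 -0.767]
 pin [0.6156 0.2491 0.214 ] 177 height [0.0358 0.0375]
 mat (array([ 594.6, -269.1]), array([202.8, 217.4]), 84.0) 2273 0.0021353044066121795
 handle (array([757.9, 210. ]), array([1012.1,   99.1]), 66.4) 0.0483 248
 head ((632.7858276367188, -274.0429992675781), 31.46172523498535) [ 0.6362 -0.2723  0.0717] 231
tape (array([455.9,  -3.8]), array([354.9,  87.5]), 1.3) 1.7282232300769038
green (array([568.6,  13.9]), array([ 68.5, 578.8]), 88.8) 1.7282232300769038
soap (array([ 427.6, -296.5]), array([103.1, 629.8]), 18.5) 1.7282232300769038
rim (array([584. , 231.2]), array([182., 200.]), 26.7) 302
```

Request:
{"api": "play_rows", "payload": {"rows": [{"gripper": 0,"delta_pos": [0,0,-50],"rotation": [0,0,-4]},{"gripper": 0,"delta_pos": [0,0,-50],"rotation": [0,0,-4]},{"gripper": 0,"delta_pos": [0,0,-20],"rotation": [0,0,0]},{"gripper": 0,"delta_pos": [52,-31,0],"rotation": [0,0,0]},{"gripper": 0,"delta_pos": [52,-31,0],"rotation": [0,0,0]}]}}

```text
clock: 0.82
ee_pos: [0.2343, -0.3938, 0.3259]
ee_rot: [-3.141, -0.0, 0.466]
contact_force: [0.6, 0.5, 0.8]
opening: 0.507
gripper_force: 0.0
```

Request:
{"api": "play_rows", "payload": {"rows": [{"gripper": 0,"delta_pos": [52,-31,0],"rotation": [0,0,0]},{"gripper": 0,"delta_pos": [52,-31,0],"rotation": [0,0,0]},{"gripper": 0,"delta_pos": [52,-31,0],"rotation": [0,0,0]},{"gripper": 0,"delta_pos": [52,-31,0],"rotation": [0,0,0]},{"gripper": 0,"delta_pos": [52,-31,0],"rotation": [0,0,0]}]}}

```text
clock: 1.45
ee_pos: [0.3969, -0.1375, 0.3263]
ee_rot: [3.141, -0.0, 0.467]
contact_force: [1.1, -0.3, -0.6]
opening: 0.008
gripper_force: 0.0
```

Request:
{"api": "play_rows", "payload": {"rows": [{"gripper": 0,"delta_pos": [52,-31,0],"rotation": [0,0,0]},{"gripper": 0,"delta_pos": [52,-31,0],"rotation": [0,0,0]},{"gripper": 0,"delta_pos": [52,-31,0],"rotation": [0,0,0]},{"gripper": 0,"delta_pos": [52,-31,0],"rotation": [0,0,0]},{"gripper": 0,"delta_pos": [0,0,0],"rotation": [0,0,0]}]}}

```text
clock: 2.08
ee_pos: [0.527, 0.0685, 0.3249]
ee_rot: [-3.14, 0.001, 0.473]
contact_force: [0.1, -0.9, 0.3]
opening: 0.006
gripper_force: 0.0
```

```bash
cat >> h.py <<'E'
def todelta(dp,yaw): # world mm -> tool-down frame
    c,s=np.cos(yaw),np.sin(yaw); return np.array([c*dp[0]+s*dp[1],s*dp[0]-c*dp[1],-dp[2]])
E
python3 - <<'E'
from h import *
s=state(); p=s['ee_pos']; yaw=s['ee_rot'][2]
h=np.array([np.cos(.466),np.sin(.466)]); yv=np.array([-h[1],h[0]])
H=np.array([.6532,.2682])-.065*yv
def tcp(t,g=0):
    S=.15*np.cos(t)-.008*np.sin(t)-.0095; z=.09+.15*np.sin(t)+.008*np.cos(t)
    return np.r_[H-S*h,z+g]
prev=p*1000
for t,g in [(.875,.06),(.875,.006)]+[(x,0) for x in (.84,.76,.68,.6,.52,.44,.36,.28,.2,.14,.09,.05,.02,0)]+[(0,-.002)]:
    q=tcp(t,g)*1000; print(t,q.round(),todelta(q-prev,yaw).round(1)); prev=q
f=grab('top');P=cloud(f)
og=mask(f,(5,150,100),(18,255,255),(360,175,445,265))&(P[...,2]>.04)&(P[...,2]<.06); print('handle',rect(P[og]))
for nm,roi in dict(tape=(288,198,330,240),green=(290,125,320,170),soap=(465,230,530,270)).items():
    x0,y0,x1,y1=roi; q=P[y0:y1,x0:x1].reshape(-1,3); q=q[(q[:,2]>.02)&(q[:,2]<.3)]; print(nm,rect(q),q[:,2].max())
E
```

```text
0.875 [610. 174. 270.] [122.4 -55.9  54.6]
0.875 [610. 174. 216.] [ 0.  0. 54.]
0.84 [607. 172. 207.] [-4.2 -0.   9.2]
0.76 [599. 168. 199.] [-9.1 -0.1  7.9]
0.68 [591. 164. 191.] [-8.4 -0.1  8.6]
0.6 [584. 161. 181.] [-7.7 -0.1  9.2]
0.52 [578. 158. 171.] [-6.9 -0.   9.8]
0.44 [573. 155. 161.] [-6.1 -0.  10.3]
0.36 [568. 153. 150.] [-5.3 -0.  10.8]
0.28 [564. 151. 139.] [-4.4 -0.  11.2]
0.2 [561. 149. 128.] [-3.5 -0.  11.5]
0.14 [559. 148. 119.] [-2.  -0.   8.8]
0.09 [558. 148. 111.] [-1.3 -0.   7.4]
0.05 [557. 147. 105.] [-0.7 -0.   6. ]
0.02 [557. 147. 101.] [-0.4 -0.   4.5]
0 [557. 147.  98.] [-0.2 -0.   3. ]
0 [557. 147.  96.] [0. 0. 2.]
handle (array([ 559.4, -244.7]), array([ 21.7, 102.6]), 66.4)
tape (array([584.1, -12.9]), array([64.3, 84.3]), 88.2) 0.057328412328067964
green (array([800. ,  -2.9]), array([ 60.4, 106. ]), 39.5) 0.1853681355149349
soap (array([ 504.3, -525.9]), array([ 70.5, 133.3]), 1.8) 0.11028084313636652
```

Request:
{"api": "play_rows", "payload": {"rows": [{"gripper": 0,"delta_pos": [41,-19,18],"rotation": [0,0,0]},{"gripper": 0,"delta_pos": [41,-19,18],"rotation": [0,0,0]},{"gripper": 0,"delta_pos": [40,-18,18],"rotation": [0,0,0]},{"gripper": 0,"delta_pos": [0,0,30],"rotation": [0,0,0]},{"gripper": 0,"delta_pos": [0,0,18],"rotation": [0,0,0]}]}}

```text
clock: 2.75
ee_pos: [0.6091, 0.1687, 0.2223]
ee_rot: [-3.141, 0.003, 0.466]
contact_force: [-0.1, 0.3, -0.3]
opening: 0.007
gripper_force: 0.0
```

Request:
{"api": "play_rows", "payload": {"rows": [{"gripper": 0,"delta_pos": [0,0,4],"rotation": [0,0,0]},{"gripper": 0,"delta_pos": [-4,0,9],"rotation": [0,0,0]},{"gripper": 0,"delta_pos": [-5,0,4],"rotation": [0,0,0]},{"gripper": 0,"delta_pos": [-4,0,4],"rotation": [0,0,0]}]}}

```text
clock: 3.25
ee_pos: [0.5982, 0.1639, 0.2039]
ee_rot: [3.141, -0.002, 0.467]
contact_force: [0.8, 0.5, 3.5]
opening: 0.006
gripper_force: 1.8
```

Request:
{"api": "play_rows", "payload": {"rows": [{"gripper": 0,"delta_pos": [-8,0,9],"rotation": [0,0,0]},{"gripper": 0,"delta_pos": [-8,0,9],"rotation": [0,0,0]},{"gripper": 0,"delta_pos": [-7,0,10],"rotation": [0,0,0]},{"gripper": 0,"delta_pos": [-6,0,10],"rotation": [0,0,0]},{"gripper": 0,"delta_pos": [-5,0,10],"rotation": [0,0,0]}]}}

```text
clock: 3.88
ee_pos: [0.5679, 0.1487, 0.1557]
ee_rot: [3.141, -0.002, 0.467]
contact_force: [0.1, -0.2, 1.9]
opening: 0.001
gripper_force: 1.1
```

Request:
{"api": "play_rows", "payload": {"rows": [{"gripper": 0,"delta_pos": [-5,0,10],"rotation": [0,0,0]},{"gripper": 0,"delta_pos": [-4,0,9],"rotation": [0,0,0]},{"gripper": 0,"delta_pos": [-3,0,8],"rotation": [0,0,0]},{"gripper": 0,"delta_pos": [-2,0,6],"rotation": [0,0,0]},{"gripper": 0,"delta_pos": [-1,0,5],"rotation": [0,0,0]}]}}

```text
clock: 4.5
ee_pos: [0.5542, 0.1421, 0.1167]
ee_rot: [-3.142, 0.0, 0.467]
contact_force: [-0.8, 0.3, 2.1]
opening: 0.011
gripper_force: 0.9
```

Request:
{"api": "play_rows", "payload": {"rows": [{"gripper": 0,"delta_pos": [-1,0,5],"rotation": [0,0,0]},{"gripper": 0,"delta_pos": [0,0,4],"rotation": [0,0,0]},{"gripper": 0,"delta_pos": [0,0,3],"rotation": [0,0,0]},{"gripper": 0,"delta_pos": [0,0,3],"rotation": [0,0,0]},{"gripper": 0,"delta_pos": [0,0,2],"rotation": [0,0,0]}]}}

```text
clock: 5.12
ee_pos: [0.5535, 0.1417, 0.1]
ee_rot: [3.142, 0.0, 0.467]
contact_force: [-0.8, -0.2, 3.0]
opening: 0.004
gripper_force: 0.9
```

Request:
{"api": "play_rows", "payload": {"rows": [{"gripper": 0,"delta_pos": [0,0,1.5],"rotation": [0,0,0]},{"gripper": 0,"delta_pos": [0,0,1],"rotation": [0,0,0]},{"gripper": 0,"delta_pos": [0,0,0],"rotation": [0,0,0]}]}}

```text
clock: 5.5
ee_pos: [0.5535, 0.1417, 0.0976]
ee_rot: [3.142, 0.0, 0.467]
contact_force: [-0.9, -1.1, 1.2]
opening: 0.003
gripper_force: 0.3
```

Request:
{"api": "play_rows", "payload": {"rows": [{"gripper": 0,"delta_pos": [0,0,1],"rotation": [0,0,0]},{"gripper": 0,"delta_pos": [0,0,1],"rotation": [0,0,0]},{"gripper": 0,"delta_pos": [0,0,0],"rotation": [0,0,0]}]}}

```text
clock: 5.88
ee_pos: [0.5535, 0.1417, 0.0956]
ee_rot: [3.142, 0.0, 0.467]
contact_force: [-1.0, 0.6, 1.3]
opening: 0.006
gripper_force: 0.5
```

Request:
{"api": "play_rows", "payload": {"rows": [{"gripper": 0,"delta_pos": [0,0,1],"rotation": [0,0,0]},{"gripper": 0,"delta_pos": [0,0,0],"rotation": [0,0,0]}]}}

```text
clock: 6.12
ee_pos: [0.5535, 0.1417, 0.0946]
ee_rot: [3.142, 0.0, 0.467]
contact_force: [-1.0, 0.2, 0.7]
opening: 0.0
gripper_force: 0.5
```

Run:
```python
from h import *
s=state(); print(s['ee_pos'],s['contact_force'])
for n in('top','scene'):
    f=grab(n);P=cloud(f);save(f,n+'1.png')
    roi=(150,160,300,290) if n=='top' else (250,250,430,420)
    bl=mask(f,(105,120,40),(125,255,255),roi)&(P[...,2]>.085)&(P[...,2]<.13)
    c,nn,p=plane(P[bl]);print(n,c.round(4),nn.round(4),len(p),'ang',np.arccos(nn[2]).round(4))
```

```text
[0.55345289 0.14168413 0.09459509] [-1.00976583  0.1668194   0.67392851]
top [0.5725 0.2906 0.1037] [0.1031 0.0565 0.9931] 980 ang 0.1178
scene [0.586  0.2433 0.1049] [0.0925 0.0456 0.9947] 5161 ang 0.1033
```

View pics/scene1.png

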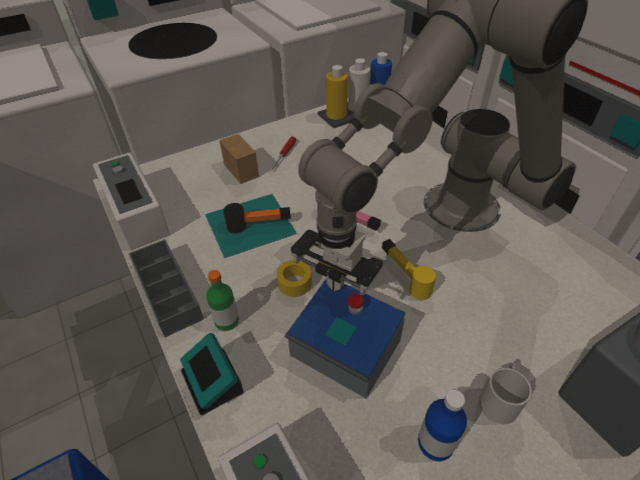

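Run:
```python
import cv2
a=cv2.imread('pics/scene1.png')[225:395,270:430]; cv2.imwrite('pics/c1.png',cv2.resize(a,None,fx=3.5,fy=3.5,interpolation=2))
```

```text
(no output)
```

View pics/c1.png

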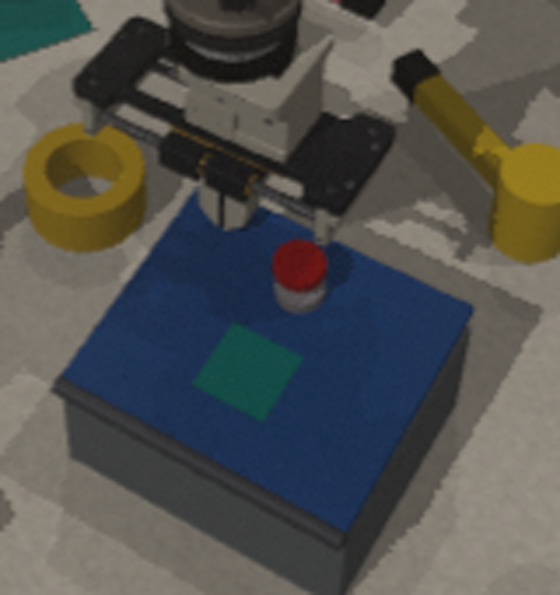

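Run:
```python
from h import *
h=np.array([np.cos(.466),np.sin(.466)]); yv=np.array([-h[1],h[0]]); C=np.array([.577,.230])
for n in('scene','top'):
    f=grab(n);P=cloud(f); d=P[...,:2]-C; bx=d@h; by=d@yv; z=P[...,2]
    for y0 in(-.05,.06):
        print(n,y0,[(x,np.median(z[(abs(bx-x)<.005)&(abs(by-y0)<.012)&(z<.3)]).round(4), int(((abs(bx-x)<.005)&(abs(by-y0)<.012)).sum())) for x in(-.11,-.095,-.08,-.06,-.04,0,.04,.07,.08)])
    print(' counter',np.median(z[(abs(bx-.02)<.03)&(abs(by-.16)<.02)]).round(4))
    red=(mask(f,(0,150,90),(6,255,255),(180,180,420,380))|mask(f,(174,150,90),(180,255,255),(180,180,420,380)))&(z>.1)&(z<.2); r=P[red]
    if len(r): k=r[r[:,2]>np.percentile(r[:,2],85)-.005]; print(' pin',k.mean(0).round(4),len(k))
```

```text
scene -0.05 [(-0.11, np.float64(nan), 0), (-0.095, np.float64(0.2792), 4), (-0.08, np.float64(0.1138), 18), (-0.06, np.float64(0.114), 84), (-0.04, np.float64(0.2344), 236), (0, np.float64(0.1064), 68), (0.04, np.float64(0.1023), 45), (0.07, np.float64(0.0984), 47), (0.08, np.float64(0.0978), 48)]
scene 0.06 [(-0.11, np.float64(nan), 0), (-0.095, np.float64(nan), 0), (-0.08, np.float64(0.1138), 9), (-0.06, np.float64(0.1132), 41), (-0.04, np.float64(0.1107), 44), (0, np.float64(0.1065), 47), (0.04, np.float64(0.1026), 50), (0.07, np.float64(0.0992), 54), (0.08, np.float64(0.0981), 57)]
 counter -0.001
 pin [0.5514 0.2174 0.1453] 140
top -0.05 [(-0.11, np.float64(nan), 0), (-0.095, np.float64(0.2063), 198), (-0.08, np.float64(0.0812), 84), (-0.06, np.float64(nan), 56), (-0.04, np.float64(nan), 50), (0, np.float64(nan), 0), (0.04, np.float64(nan), 0), (0.07, np.float64(nan), 0), (0.08, np.float64(0.096), 4)]
top 0.06 [(-0.11, np.float64(nan), 0), (-0.095, np.float64(nan), 0), (-0.08, np.float64(0.1139), 2), (-0.06, np.float64(0.1117), 10), (-0.04, np.float64(0.1113), 29), (0, np.float64(0.1063), 31), (0.04, np.float64(0.1027), 31), (0.07, np.float64(0.101), 34), (0.08, np.float64(0.0975), 28)]
 counter -0.0016
  return _methods._mean(a, axis=axis, dtype=dtype,
  ret = ret.dtype.type(ret / rcount)
```

Run:
```python
from h import *
h=np.array([np.cos(.466),np.sin(.466)]); yv=np.array([-h[1],h[0]]); C=np.array([.577,.230])
f=grab('scene');P=cloud(f)
for v in range(262,300,3):
    print(v,[(P[v,u,2].round(3),((P[v,u,:2]-C)@h).round(3),((P[v,u,:2]-C)@yv).round(3)) for u in (331,337)],f['pixels'][v,331])
s=state();p=s['ee_pos'];c=f['R']@p+f['t'];print((f['K']@c/c[2])[:2])
```

```text
262 [(np.float64(0.227), np.float64(-0.033), np.float64(-0.064)), (np.float64(0.232), np.float64(-0.035), np.float64(-0.051))] [98 93 84]
265 [(np.float64(0.215), np.float64(-0.035), np.float64(-0.065)), (np.float64(0.223), np.float64(-0.035), np.float64(-0.05))] [33 32 27]
268 [(np.float64(0.203), np.float64(-0.036), np.float64(-0.065)), (np.float64(0.215), np.float64(-0.033), np.float64(-0.049))] [28 27 25]
271 [(np.float64(0.202), np.float64(-0.029), np.float64(-0.062)), (np.float64(0.204), np.float64(-0.035), np.float64(-0.05))] [30 29 30]
274 [(np.float64(0.2), np.float64(-0.024), np.float64(-0.058)), (np.float64(0.204), np.float64(-0.028), np.float64(-0.046))] [31 31 30]
277 [(np.float64(0.192), np.float64(-0.023), np.float64(-0.057)), (np.float64(0.198), np.float64(-0.025), np.float64(-0.044))] [26 26 25]
280 [(np.float64(0.143), np.float64(-0.05), np.float64(-0.074)), (np.float64(0.191), np.float64(-0.023), np.float64(-0.043))] [103  98  89]
283 [(np.float64(0.136), np.float64(-0.048), np.float64(-0.072)), (np.float64(0.145), np.float64(-0.049), np.float64(-0.057))] [102  98  88]
286 [(np.float64(0.127), np.float64(-0.046), np.float64(-0.071)), (np.float64(0.136), np.float64(-0.047), np.float64(-0.056))] [102  97  88]
289 [(np.float64(0.114), np.float64(-0.047), np.float64(-0.072)), (np.float64(0.126), np.float64(-0.047), np.float64(-0.056))] [51 59 75]
292 [(np.float64(0.113), np.float64(-0.041), np.float64(-0.068)), (np.float64(0.109), np.float64(-0.051), np.float64(-0.058))] [27 42 70]
295 [(np.float64(0.11), np.float64(-0.036), np.float64(-0.065)), (np.float64(0.112), np.float64(-0.042), np.float64(-0.053))] [26 41 68]
298 [(np.float64(0.107), np.float64(-0.03), np.float64(-0.062)), (np.float64(0.111), np.float64(-0.035), np.float64(-0.049))] [25 42 70]
[335.25375973 291.10468969]
```

Request:
{"api": "play_rows", "payload": {"rows": [{"gripper": 0,"delta_pos": [0,0,-10],"rotation": [0,0,0]},{"gripper": 0,"delta_pos": [0,0,-20],"rotation": [0,0,0]},{"gripper": 0,"delta_pos": [0,0,-10],"rotation": [0,0,0]}]}}

```text
clock: 6.75
ee_pos: [0.5542, 0.1418, 0.1363]
ee_rot: [3.141, -0.002, 0.467]
contact_force: [-0.9, -0.4, 0.3]
opening: 0.005
gripper_force: 0.0
```

```bash
cat > lid.py <<'E'
from h import *
h=np.array([np.cos(.466),np.sin(.466)]); yv=np.array([-h[1],h[0]]); C=np.array([.577,.230])
s=state(); p=s['ee_pos']; print(p.round(4),s['contact_force'].round(2),'box frame',((p[:2]-C)@h).round(4),((p[:2]-C)@yv).round(4))
f=grab('scene');P=cloud(f);z=P[...,2];d=P[...,:2]-C; bx=d@h; by=d@yv
m=mask(f,(105,120,30),(125,255,255),(250,250,430,420))&(z>.085)&(z<.14)&(by>.03)&(by<.09)&(abs(bx)<.08)
k=np.polyfit(bx[m],z[m],1); print('lid slope',k[0].round(4),'z0',k[1].round(4),m.sum())
roi=(300,270,400,350); red=(mask(f,(0,150,90),(6,255,255),roi)|mask(f,(174,150,90),(180,255,255),roi))&(z>.1)&(z<.2); r=P[red]
if len(r): q=r[r[:,2]>np.percentile(r[:,2],85)-.005]; print('pin',q.mean(0).round(4),len(q),np.percentile(q[:,2],70).round(4))
E
python3 lid.py
python3 - <<'E'
from h import *
f=grab('scene'); save(f,'s2.png'); a=f['pixels'][225:395,270:430,::-1]; cv2.imwrite('pics/c2.png',cv2.resize(a,None,fx=3.5,fy=3.5,interpolation=2))
E
```

```text
[0.5542 0.1418 0.1363] [-0.89 -0.37  0.25] box frame -0.06 -0.0686
lid slope -0.104 z0 0.1064 1896
pin [0.551  0.2171 0.1457] 140 0.1466
```

View pics/c2.png

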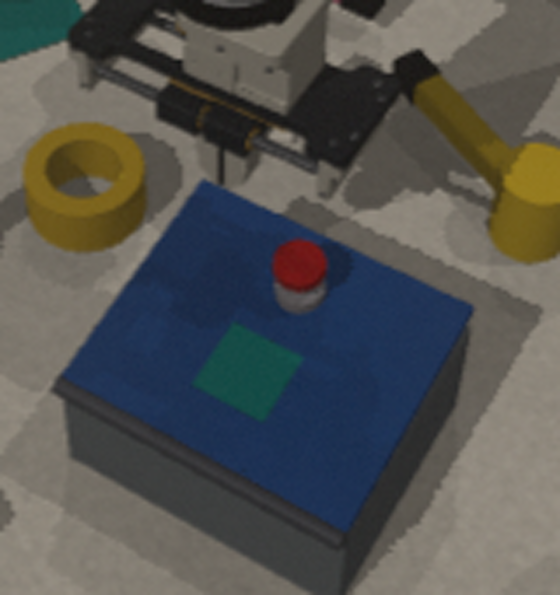

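Request:
{"api": "play_rows", "payload": {"rows": [{"gripper": 0,"delta_pos": [0,0,16],"rotation": [0,0,0]},{"gripper": 0,"delta_pos": [0,0,3],"rotation": [0,0,0]},{"gripper": 0,"delta_pos": [0,0,0],"rotation": [0,0,0]}]}}

```text
clock: 7.22
ee_pos: [0.5528, 0.1416, 0.1144]
ee_rot: [-3.141, 0.002, 0.467]
contact_force: [0.3, 0.6, 0.4]
opening: 0.006
gripper_force: 0.0
```

Request:
{"api": "play_rows", "payload": {"rows": [{"gripper": 0,"delta_pos": [0,0,5],"rotation": [0,0,0]},{"gripper": 0,"delta_pos": [0,0,0],"rotation": [0,0,0]}]}}

```text
clock: 7.48
ee_pos: [0.5533, 0.1416, 0.1103]
ee_rot: [-3.141, 0.001, 0.467]
contact_force: [0.7, -0.1, 0.2]
opening: 0.005
gripper_force: 0.0
```

Request:
{"api": "play_rows", "payload": {"rows": [{"gripper": 0,"delta_pos": [0,0,5],"rotation": [0,0,0]},{"gripper": 0,"delta_pos": [0,0,0],"rotation": [0,0,0]}]}}

```text
clock: 7.72
ee_pos: [0.5532, 0.1416, 0.1053]
ee_rot: [-3.141, 0.001, 0.467]
contact_force: [-0.7, -0.6, -0.8]
opening: 0.002
gripper_force: 0.0
```

```bash
python3 lid.py
```

```text
[0.5532 0.1416 0.1053] [-0.69 -0.57 -0.81] box frame -0.061 -0.0683
lid slope -0.104 z0 0.1064 1902
pin [0.5512 0.2172 0.1454] 138 0.1458
```

Request:
{"api": "play_rows", "payload": {"rows": [{"gripper": 0,"delta_pos": [0,0,5],"rotation": [0,0,0]},{"gripper": 0,"delta_pos": [0,0,3],"rotation": [0,0,0]},{"gripper": 0,"delta_pos": [0,0,2],"rotation": [0,0,0]},{"gripper": 0,"delta_pos": [0,0,0],"rotation": [0,0,0]}]}}

```text
clock: 8.28
ee_pos: [0.5534, 0.1416, 0.0955]
ee_rot: [-3.142, 0.0, 0.467]
contact_force: [-0.2, -0.1, 1.3]
opening: 0.002
gripper_force: 0.0
```

Request:
{"api": "play_rows", "payload": {"rows": [{"gripper": 0,"delta_pos": [0,0,3],"rotation": [0,0,0]},{"gripper": 0,"delta_pos": [0,0,2],"rotation": [0,0,0]},{"gripper": 0,"delta_pos": [0,0,0],"rotation": [0,0,0]}]}}

```text
clock: 8.65
ee_pos: [0.5535, 0.1416, 0.0906]
ee_rot: [3.142, 0.0, 0.467]
contact_force: [-0.3, -0.5, 0.2]
opening: 0.002
gripper_force: 0.1
```

```bash
python3 lid.py
```

```text
[0.5535 0.1416 0.0906] [-0.28 -0.49  0.22] box frame -0.0607 -0.0684
lid slope -0.0794 z0 0.1041 1873
pin [0.5502 0.217  0.1425] 138 0.1433
```

Request:
{"api": "play_rows", "payload": {"rows": [{"gripper": 0,"delta_pos": [0,0,2],"rotation": [0,0,0]},{"gripper": 0,"delta_pos": [0,0,2],"rotation": [0,0,0]},{"gripper": 0,"delta_pos": [0,0,2],"rotation": [0,0,0]},{"gripper": 0,"delta_pos": [0,0,1],"rotation": [0,0,0]},{"gripper": 0,"delta_pos": [0,0,0],"rotation": [0,0,0]}]}}

```text
clock: 9.32
ee_pos: [0.5536, 0.1417, 0.0836]
ee_rot: [3.142, -0.0, 0.467]
contact_force: [-0.3, 0.6, 0.7]
opening: 0.004
gripper_force: 0.0
```

```bash
python3 lid.py; python3 -c "
from rig import bot; print(bot.pinch_z,[a for a in dir(bot) if a[0]!='_'])"
```

```text
[0.5536 0.1417 0.0836] [-0.3   0.56  0.68] box frame -0.0606 -0.0683
lid slope -0.0348 z0 0.1001 1828
pin [0.549  0.2162 0.1373] 124 0.1377
0.0188 ['Unreachable', 'close_job', 'pinch_z']
```

Request:
{"api": "play_rows", "payload": {"rows": [{"gripper": 0,"delta_pos": [0,0,1.5],"rotation": [0,0,0]},{"gripper": 0,"delta_pos": [0,0,1.5],"rotation": [0,0,0]},{"gripper": 0,"delta_pos": [0,0,1],"rotation": [0,0,0]},{"gripper": 0,"delta_pos": [0,0,1],"rotation": [0,0,0]},{"gripper": 0,"delta_pos": [0,0,0.5],"rotation": [0,0,0]}]}}

```text
clock: 10.0
ee_pos: [0.5533, 0.1416, 0.0781]
ee_rot: [3.142, 0.0, 0.467]
contact_force: [-1.0, -0.5, 2.6]
opening: 0.003
gripper_force: 0.9
```

```bash
python3 lid.py
```

```text
[0.5533 0.1416 0.0781] [-1.01 -0.51  2.62] box frame -0.0609 -0.0684
lid slope -0.0004 z0 0.0969 1788
pin [0.548  0.216  0.1328] 104 0.1335
```

Request:
{"api": "play_rows", "payload": {"rows": [{"gripper": 0,"delta_pos": [0,0,1],"rotation": [0,0,0]},{"gripper": 0,"delta_pos": [0,0,0],"rotation": [0,0,0]}]}}

```text
clock: 10.3
ee_pos: [0.5535, 0.1416, 0.0777]
ee_rot: [3.141, -0.0, 0.467]
contact_force: [-2.0, -1.7, 4.8]
opening: 0.007
gripper_force: 2.8
```

```bash
python3 lid.py
```

```text
[0.5535 0.1416 0.0777] [-2.02 -1.67  4.82] box frame -0.0607 -0.0684
lid slope 0.0017 z0 0.0967 1788
pin [0.5481 0.2159 0.1324] 111 0.133
```

Request:
{"api": "play_rows", "payload": {"rows": [{"gripper": 0.9,"delta_pos": [0,0,-20],"rotation": [0,0,0]},{"gripper": 0.9,"delta_pos": [0,0,-60],"rotation": [0,0,0]},{"gripper": 0.9,"delta_pos": [0,0,-60],"rotation": [0,0,0]},{"gripper": 0.9,"delta_pos": [0,0,-60],"rotation": [0,0,0]}]}}

```text
clock: 10.85
ee_pos: [0.5534, 0.1418, 0.2791]
ee_rot: [3.141, -0.001, 0.467]
contact_force: [1.4, 0.2, 0.6]
opening: 0.392
gripper_force: 0.0
```

```bash
python3 lid.py
python3 - <<'E'
from h import *
d=np.load('scene0.npz'); P=cloud(d)
def tips(P,p,yaw):
    q=(P-p).reshape(-1,3); t=np.stack([todelta(v*1000,yaw) for v in q[np.linalg.norm(q,axis=1)<.12]])
    t=t[(abs(t[:,1])<70)&(abs(t[:,0])<15)&(t[:,2]>-60)]
    for lo in range(-70,70,10):
        k=t[(t[:,1]>=lo)&(t[:,1]<lo+10)]; print(lo,len(k),k[:,2].max().round(1) if len(k) else '',end=' | ')
    print()
tips(P,np.array([.16896,-.49665,.20562]),.3278)
s=state(); f=grab('scene'); tips(cloud(f),s['ee_pos'],s['ee_rot'][2])
# mallet re-measure
for n in('scene','top'):
    f=grab(n);P=cloud(f);z=P[...,2]
    og=mask(f,(5,150,100),(18,255,255),(360,175,445,265) if n=='top' else (200,190,300,255))&(z>.045)&(z<.06); print(n,'handle',rect(P[og]),og.sum(),np.median(z[og]))
    q=P[(z>.068)&(z<.085)&(abs(P[...,0]-.631)<.04)&(abs(P[...,1]+.275)<.04)]; print(' head',cv2.minEnclosingCircle((q[:,:2]*1000).astype(np.float32)),rect(q))
E
```

```text
[0.5534 0.1418 0.2791] [1.35 0.16 0.62] box frame -0.0607 -0.0682
lid slope 0.0009 z0 0.0968 1784
pin [0.5474 0.2142 0.1327] 138 0.1336
-70 33 -32.7 | -60 26 -21.6 | -50 18 -19.1 | -40 0  | -30 0  | -20 0  | -10 0  | 0 0  | 10 0  | 20 0  | 30 0  | 40 52 -17.2 | 50 21 -21.2 | 60 4 -31.9 | 
-70 0  | -60 0  | -50 0  | -40 83 -28.4 | -30 63 -18.2 | -20 0  | -10 0  | 0 0  | 10 34 -21.8 | 20 104 -18.2 | 30 37 -28.1 | 40 0  | 50 0  | 60 0  | 
scene handle (array([ 560.8, -241.4]), array([29.5, 99.2]), 65.6) 207 0.04885267206775648
 head ((634.4990234375, -276.12359619140625), 30.398361206054688) (array([ 634.8, -275.3]), array([56.8, 56.1]), 39.1)
top handle (array([ 558.1, -244.3]), array([ 21.4, 101.9]), 65.7) 247 0.05003132105295791
 head ((630.5476684570312, -278.2549133300781), 29.496490478515625) (array([ 630.6, -277.2]), array([54.9, 57.3]), 46.5)
```

Request:
{"api": "play_rows", "payload": {"rows": [{"gripper": 0.65,"delta_pos": [-22.1,52,0],"rotation": [0,0,0]},{"gripper": 0.65,"delta_pos": [-22.1,52,0],"rotation": [0,0,0]},{"gripper": 0.65,"delta_pos": [-22.1,52,0],"rotation": [0,0,0]},{"gripper": 0.65,"delta_pos": [-22.1,52,0],"rotation": [0,0,0]},{"gripper": 0.65,"delta_pos": [-22.1,52,0],"rotation": [0,0,0]}]}}

```text
clock: 11.68
ee_pos: [0.5713, -0.1417, 0.2749]
ee_rot: [-3.139, 0.002, 0.467]
contact_force: [1.2, -0.2, 0.1]
opening: 0.648
gripper_force: 0.0
```

Request:
{"api": "play_rows", "payload": {"rows": [{"gripper": 0.65,"delta_pos": [-22.1,52,0],"rotation": [0,0,0]},{"gripper": 0.65,"delta_pos": [-22.1,52,0],"rotation": [0,0,0]},{"gripper": 0.65,"delta_pos": [0,0,20],"rotation": [0,0,10.2]},{"gripper": 0.65,"delta_pos": [0,0,20],"rotation": [0,0,10.2]},{"gripper": 0.65,"delta_pos": [0,0,20],"rotation": [0,0,10.2]}]}}

```text
clock: 12.3
ee_pos: [0.5785, -0.2528, 0.214]
ee_rot: [-3.14, 0.004, -0.073]
contact_force: [-1.0, 0.6, -0.4]
opening: 0.647
gripper_force: 0.0
```

Request:
{"api": "play_rows", "payload": {"rows": [{"gripper": 0.65,"delta_pos": [0,0,20],"rotation": [0,0,10.2]},{"gripper": 0.65,"delta_pos": [0,0,20],"rotation": [0,0,10.2]},{"gripper": 0.65,"delta_pos": [0,0,20],"rotation": [0,0,0]},{"gripper": 0.65,"delta_pos": [0,0,0],"rotation": [0,0,0]}]}}

```text
clock: 12.8
ee_pos: [0.5776, -0.252, 0.1536]
ee_rot: [-3.141, 0.007, -0.423]
contact_force: [-0.2, 0.2, 0.8]
opening: 0.65
gripper_force: 0.0
```

Run:
```python
from h import *
s=state(); p=s['ee_pos']; yaw=s['ee_rot'][2]; print(p.round(4),s['ee_rot'].round(3),s['opening'],s['joints'].round(2))
print('to grasp',todelta(np.array([579,-252.7,1])-p*1000,yaw).round(1),'rot',np.degrees(yaw+.422).round(1))
f=grab('top');P=cloud(f);z=P[...,2];roi=(170,170,290,290)
red=(mask(f,(0,150,90),(6,255,255),roi)|mask(f,(174,150,90),(180,255,255),roi))&(z>.12)&(z<.2);r=P[red];q=rect(r);print('pin top',r.mean(0).round(4),q,len(r))
bl=mask(f,(105,120,30),(125,255,255),roi)&(z>.085)&(z<.11);print('lid',rect(P[bl]))
g=grab('scene');Q=cloud(g)
t=np.array([todelta(v*1000,yaw) for v in (Q-p).reshape(-1,3)[np.linalg.norm((Q-p).reshape(-1,3),axis=1)<.1]])
t=t[(t[:,2]<-19)&(t[:,2]>-32)]; print('fingers y',np.percentile(t[:,1],[1,99]),'x',np.percentile(t[:,0],[2,98]))
```

```text
[ 0.5776 -0.252   0.1536] [-3.141  0.007 -0.423] 0.6498796066347796 [-0.53  0.58  1.28 -0.    1.29  1.46]
to grasp [1.500e+00 1.000e-01 1.526e+02] rot -0.0
pin top [0.5445 0.212  0.1323] (array([544.4, 212.6]), array([28. , 27.9]), 2.4) 97
lid (array([581.2, 230.8]), array([170.8, 195.9]), 26.4)
fingers y [-45.73962662 -36.0270001 ] x [-8.07099113 12.58173113]
```

Request:
{"api": "play_rows", "payload": {"rows": [{"gripper": 0.65,"delta_pos": [1.5,0,50],"rotation": [0,0,0]},{"gripper": 0.65,"delta_pos": [0,0,50],"rotation": [0,0,0]},{"gripper": 0.65,"delta_pos": [0,0,25],"rotation": [0,0,0]},{"gripper": 0.65,"delta_pos": [0,0,15],"rotation": [0,0,0]},{"gripper": 0.65,"delta_pos": [0,0,10],"rotation": [0,0,0]}]}}

```text
clock: 13.52
ee_pos: [0.5814, -0.2539, 0.0075]
ee_rot: [3.141, -0.001, -0.423]
contact_force: [-0.7, 0.4, 0.3]
opening: 0.654
gripper_force: 0.0
```

Request:
{"api": "play_rows", "payload": {"rows": [{"gripper": 0.65,"delta_pos": [0,0,2],"rotation": [0,0,0]},{"gripper": 0.3,"delta_pos": [0,0,0],"rotation": [0,0,0]},{"gripper": 0.1,"delta_pos": [0,0,0],"rotation": [0,0,0]},{"gripper": 0,"delta_pos": [0,0,0],"rotation": [0,0,0]},{"gripper": 0,"delta_pos": [0,0,0],"rotation": [0,0,0]}], "force": 60}}

```text
clock: 14.15
ee_pos: [0.5809, -0.2537, 0.0055]
ee_rot: [3.141, -0.0, -0.423]
contact_force: [-0.3, 0.7, 0.9]
opening: 0.265
gripper_force: 0.3
```

Request:
{"api": "play_rows", "payload": {"rows": [{"gripper": 0.35,"delta_pos": [0,0,0],"rotation": [0,0,0]},{"gripper": 0.35,"delta_pos": [0,0,4],"rotation": [0,0,0]},{"gripper": 0,"delta_pos": [0,0,0],"rotation": [0,0,0]},{"gripper": 0,"delta_pos": [0,0,0],"rotation": [0,0,0]},{"gripper": 0,"delta_pos": [0,0,0],"rotation": [0,0,0]}], "force": 60}}

```text
clock: 14.78
ee_pos: [0.5805, -0.2535, 0.0008]
ee_rot: [3.142, 0.001, -0.423]
contact_force: [0.5, -0.1, -2.9]
opening: 0.263
gripper_force: 60.0
```

Request:
{"api": "play_rows", "payload": {"rows": [{"gripper": 0,"delta_pos": [0,0,0],"rotation": [0,0,0]},{"gripper": 0,"delta_pos": [0,0,-20],"rotation": [0,0,0]},{"gripper": 0,"delta_pos": [0,0,-60],"rotation": [0,0,0]},{"gripper": 0,"delta_pos": [0,0,-60],"rotation": [0,0,0]},{"gripper": 0,"delta_pos": [0,0,0],"rotation": [0,0,0]}], "force": 60}}

```text
clock: 15.4
ee_pos: [0.5834, -0.255, 0.1469]
ee_rot: [3.14, -0.011, -0.423]
contact_force: [0.5, -0.3, -5.2]
opening: 0.257
gripper_force: 60.0
```

```bash
cat > mal.py <<'E'
from h import *
s=state(); p=s['ee_pos']; yaw=s['ee_rot'][2]; print(p.round(4),s['ee_rot'].round(3),s['opening'],s['gripper_force'],s['contact_force'].round(2))
for n in('scene','top'):
    f=grab(n);P=cloud(f);save(f,'m_%s_%.0f.png'%(n,s['clock']*100)); q=(P-p).reshape(-1,3); col=f['pixels'].reshape(-1,3).max(1); i=(np.linalg.norm(q,axis=1)<.13)
    t=np.array([todelta(v*1000,yaw) for v in q[i]]); c=col[i]
    hd=t[(t[:,0]>25)&(t[:,0]<100)&(abs(t[:,1])<45)&(t[:,2]>-85)&(c<75)]
    top=hd[hd[:,2]<np.percentile(hd[:,2],5)+6]; print(n,'head top z',np.percentile(top[:,2],[10,50]).round(1),cv2.minEnclosingCircle(top[:,:2].astype(np.float32)),'low z',np.percentile(hd[:,2],99).round(1),len(hd),len(top))
    pl=plane(top); print('  normal tool',pl[1].round(3),len(pl[2]))
E
python3 mal.py
```

```text
[ 0.5834 -0.255   0.1469] [ 3.14  -0.011 -0.423] 0.2568726568085149 59.99441385269165 [ 0.53 -0.29 -5.19]
scene head top z [-73.6 -71.6] ((59.39543151855469, -2.4732601642608643), 29.899330139160156) low z -5.8 495 182Traceback (most recent call last):
  File "mal.py", line 8, in <module>
    pl=plane(top); print('  normal tool',pl[1].round(3),len(pl[2]))
  File "h.py", line 16, in plane
    c=np.median(p,0) if _==0 else p.mean(0); n=np.linalg.svd(p-c,full_matrices=False)[2][2]; n*=np.sign(n[2]); d=(p-c)@n; p=p[abs(d)<max(.004,1.5*d.std() if _<2 else 0)]
                                               ~~~~~~~~~~~~~~~~~~~~~~~~~~~~~~~~~~~~~~~~~^^^
IndexError: index 2 is out of bounds for axis 0 with size 1
```

Request:
{"api": "play_rows", "payload": {"rows": [{"gripper": 0,"delta_pos": [-15,-20,-30],"rotation": [0,0,0]},{"gripper": 0,"delta_pos": [-28,-38,-25],"rotation": [0,0,0]},{"gripper": 0,"delta_pos": [-28,-39,-18],"rotation": [0,0,0]},{"gripper": 0,"delta_pos": [-28,-39,0],"rotation": [0,0,0]},{"gripper": 0,"delta_pos": [-28,-39,0],"rotation": [0,0,0]}], "force": 60}}

```text
clock: 16.08
ee_pos: [0.5347, -0.0401, 0.2116]
ee_rot: [3.141, 0.005, -0.423]
contact_force: [-0.2, -0.1, -5.0]
opening: 0.255
gripper_force: 60.0
```

Request:
{"api": "play_rows", "payload": {"rows": [{"gripper": 0,"delta_pos": [-28,-39,0],"rotation": [0,0,0]},{"gripper": 0,"delta_pos": [-28,-39,0],"rotation": [0,0,0]},{"gripper": 0,"delta_pos": [-28,-39,0],"rotation": [0,0,0]},{"gripper": 0,"delta_pos": [-28,-39,0],"rotation": [0,0,0]},{"gripper": 0,"delta_pos": [-23,-34,0],"rotation": [0,0,0]}]}}

```text
clock: 16.7
ee_pos: [0.4894, 0.1882, 0.2115]
ee_rot: [3.138, 0.005, -0.422]
contact_force: [0.4, -0.3, -3.6]
opening: 0.256
gripper_force: 60.0
```

Request:
{"api": "play_rows", "payload": {"rows": [{"gripper": 0,"delta_pos": [0,0,0],"rotation": [0,0,-10]},{"gripper": 0,"delta_pos": [0,0,0],"rotation": [0,0,-10.4]},{"gripper": 0,"delta_pos": [0,0,0],"rotation": [0,0,-10.4]},{"gripper": 0,"delta_pos": [0,0,0],"rotation": [0,0,-10.4]},{"gripper": 0,"delta_pos": [0,0,0],"rotation": [0,0,-9.8]}]}}

```text
clock: 17.32
ee_pos: [0.4899, 0.1864, 0.2113]
ee_rot: [-3.14, 0.006, 0.473]
contact_force: [0.8, 0.2, -4.5]
opening: 0.256
gripper_force: 60.0
```

Request:
{"api": "play_rows", "payload": {"rows": [{"gripper": 0,"delta_pos": [0,0,0],"rotation": [0,0,0]}]}}

```text
clock: 17.45
ee_pos: [0.4902, 0.1865, 0.2118]
ee_rot: [-3.14, 0.005, 0.466]
contact_force: [0.2, 1.5, -4.6]
opening: 0.263
gripper_force: 60.0
```

```bash
sed -i 's/^    pl=plane.*//' mal.py; python3 mal.py; python3 lid.py
python3 - <<'E'
from h import *
s=state(); p=s['ee_pos']; yaw=s['ee_rot'][2]
print(todelta(np.array([545,212.5,136])-p*1000,yaw).round(1),s['joints'].round(2))
E
ls pics
```

```text
[0.4902 0.1865 0.2118] [-3.14   0.005  0.466] 0.2633263859060818 59.99339282512665 [ 0.22  1.53 -4.6 ]
scene head top z [-72.8 -71.3] ((60.719573974609375, 0.5785666704177856), 29.81886100769043) low z 116.9 1228 530
top head top z [116.6 116.6] ((28.02418327331543, 37.91622543334961), 9.999999747378752e-05) low z 116.6 1 1
[0.4907 0.1865 0.2126] [ 0.07  0.38 -4.96] box frame -0.0966 -0.0001
lid slope 0.0016 z0 0.0968 1785
pin [0.5475 0.2145 0.1328] 123 0.1334
[59.9  1.  77. ] [ 0.22  0.34  1.51 -0.    1.3   1.32]
c1.png
c2.png
m_scene_1540.png
m_scene_1745.png
m_top_1745.png
s2.png
scene0.png
scene1.png
top0.png
top1.png
```

Request:
{"api": "play_rows", "payload": {"rows": [{"gripper": 0,"delta_pos": [2.5,0,20],"rotation": [0,0,0]},{"gripper": 0,"delta_pos": [0,0,15],"rotation": [0,0,0]},{"gripper": 0,"delta_pos": [0,0,0],"rotation": [0,0,0]}], "force": 60}}

```text
clock: 17.98
ee_pos: [0.4927, 0.1876, 0.1777]
ee_rot: [-3.141, 0.004, 0.467]
contact_force: [-0.3, 0.9, -4.8]
opening: 0.259
gripper_force: 60.0
```

Request:
{"api": "play_rows", "payload": {"rows": [{"gripper": 0,"delta_pos": [0,0,20],"rotation": [0,0,0]},{"gripper": 0,"delta_pos": [0,0,36],"rotation": [0,0,0]}]}}

```text
clock: 18.23
ee_pos: [0.4955, 0.1882, 0.1246]
ee_rot: [3.14, -0.005, 0.467]
contact_force: [-0.8, -2.2, 4.8]
opening: 0.26
gripper_force: 60.0
```

Request:
{"api": "play_rows", "payload": {"rows": [{"gripper": 0,"delta_pos": [0,0,-30],"rotation": [0,0,0]},{"gripper": 0,"delta_pos": [0,0,-40],"rotation": [0,0,0]},{"gripper": 0,"delta_pos": [0,0,0],"rotation": [0,0,0]}]}}

```text
clock: 18.6
ee_pos: [0.4961, 0.1884, 0.1967]
ee_rot: [3.14, -0.008, 0.467]
contact_force: [0.0, 0.7, -4.7]
opening: 0.257
gripper_force: 60.0
```

```bash
python3 mal.py; python3 lid.py
```

```text
[0.4961 0.1884 0.1967] [ 3.14  -0.008  0.467] 0.2567685166905321 59.99443531036377 [ 0.05  0.74 -4.74]
scene head top z [-73.5 -71.9] ((59.326412200927734, 0.2817007005214691), 29.319347381591797) low z 102.3 1344 523
[0.4935 0.1878 0.1928] [ 0.17 -0.08 -4.97] box frame -0.0936 -0.0002
lid slope 0.0024 z0 0.0968 1792
pin [0.5475 0.2143 0.1234] 126 0.1241Traceback (most recent call last):
  File "mal.py", line 7, in <module>
    top=hd[hd[:,2]<np.percentile(hd[:,2],5)+6]; print(n,'head top z',np.percentile(top[:,2],[10,50]).round(1),cv2.minEnclosingCircle(top[:,:2].astype(np.float32)),'low z',np.percentile(hd[:,2],99).round(1),len(hd),len(top))
                   ~~~~~~~~~~~~~^^^^^^^^^^^
    return _quantile_unchecked(
        a, q, axis, out, overwrite_input, method, keepdims, weights)
    return _ureduce(a,
                    func=_quantile_ureduce_func,
    ...<5 lines>...
                    overwrite_input=overwrite_input,
                    method=method)
    r = func(a, **kwargs)
    result = _quantile(arr,
                       quantiles=q,
    ...<2 lines>...
                       out=out,
                       weights=wgt)
    slices_having_nans = np.isnan(arr[-1, ...])
                                  ~~~^^^^^^^^^
IndexError: index -1 is out of bounds for axis 0 with size 0
```

Request:
{"api": "play_rows", "payload": {"rows": [{"gripper": 0,"delta_pos": [0,0,20],"rotation": [0,0,0]},{"gripper": 0,"delta_pos": [0,0,29],"rotation": [0,0,0]},{"gripper": 0,"delta_pos": [0,0,34],"rotation": [0,0,0]}], "force": 60}}

```text
clock: 19.12
ee_pos: [0.4927, 0.1874, 0.1089]
ee_rot: [-3.141, 0.002, 0.467]
contact_force: [-19.2, -10.0, 30.9]
opening: 0.252
gripper_force: 60.0
```

Request:
{"api": "play_rows", "payload": {"rows": [{"gripper": 0,"delta_pos": [0,0,-30],"rotation": [0,0,0]},{"gripper": 0,"delta_pos": [0,0,-40],"rotation": [0,0,0]},{"gripper": 0,"delta_pos": [0,0,0],"rotation": [0,0,0]}]}}

```text
clock: 19.5
ee_pos: [0.495, 0.1882, 0.1815]
ee_rot: [3.141, -0.004, 0.467]
contact_force: [-0.4, 0.3, -6.0]
opening: 0.256
gripper_force: 60.0
```

```bash
sed -i "s/for n in('scene','top')/for n in('scene',)/" mal.py; python3 mal.py; python3 lid.py
```

```text
[0.495  0.1882 0.1815] [ 3.141 -0.004  0.467] 0.25640483112688595 59.99766647815704 [-0.39  0.34 -6.01]
scene head top z [-83.7 -81. ] ((54.111480712890625, -0.9808492064476013), 28.556562423706055) low z 87.3 1485 443
[0.4937 0.1878 0.1795] [-0.45 -0.61 -5.1 ] box frame -0.0934 -0.0002
lid slope 0.0006 z0 0.0968 1789
pin [0.5477 0.2144 0.1168] 122 0.1177
```

```bash
ls pics | tail -5
python3 - <<'E'
import cv2,glob
a=cv2.imread(sorted(glob.glob('pics/m_scene_19*.png'))[-1])[200:370,290:450]; cv2.imwrite('pics/c3.png',cv2.resize(a,None,fx=3.5,fy=3.5,interpolation=2))
E
```

```text
s2.png
scene0.png
scene1.png
top0.png
top1.png
```

View pics/c3.png

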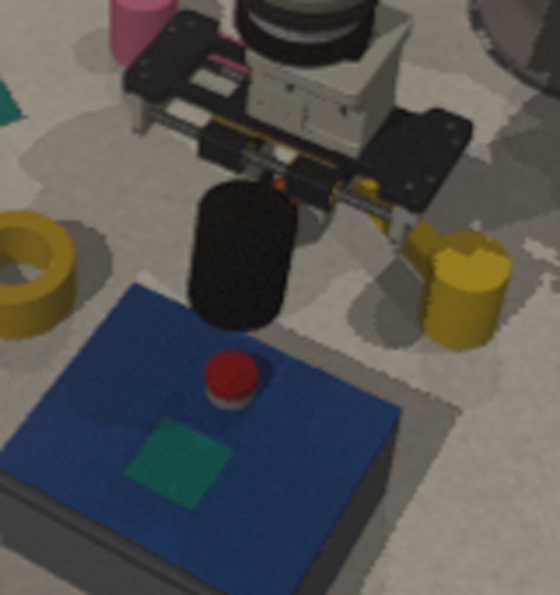

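```bash
cat > tilt.py <<'E'
from h import *
from scipy.spatial.transform import Rotation as Ro
def run():
    s=state(); p=s['ee_pos']; R=Ro.from_euler('xyz',s['ee_rot']).as_matrix(); print(p.round(4),s['ee_rot'].round(3))
    f=grab('scene');P=cloud(f);q=P.reshape(-1,3);col=f['pixels'].reshape(-1,3).max(1)
    t=(q-p)@R*1000; m=(np.linalg.norm(t,axis=1)<130)&(col<75)&(t[:,0]>22)&(t[:,0]<105)&(abs(t[:,1])<40)&(t[:,2]>-100)&(t[:,2]<5)
    t=t[m]; w=q[m]
    best=None; rng=np.random.default_rng(0)   # head top: dominant near-level plane
    for _ in range(400):
        a=t[rng.choice(len(t),3,False)]; n=np.cross(a[1]-a[0],a[2]-a[0]); L=np.linalg.norm(n)
        if L<100: continue
        n/=L; 
        if abs((R@n)[2])<.85: continue
        k=abs((t-a[0])@n)<2.5
        if best is None or k.sum()>best.sum(): best=k
    k=t[best]; c=k.mean(0); n=np.linalg.svd(k-c)[2][2]; n*=-np.sign(n[2]); W=R@n
    cc,r=cv2.minEnclosingCircle(k[:,:2].astype(np.float32))
    h=np.array([np.cos(s['ee_rot'][2]),np.sin(s['ee_rot'][2])])
    print('n world',W.round(3),'nose-up deg',np.degrees(np.arctan2(-(W[:2]@h),W[2])).round(1),'sideways',np.degrees(np.arctan2(W[:2]@[-h[1],h[0]],W[2])).round(1),'pts',best.sum(),'mean',c.round(1),'circ',np.round(cc,1),round(r,1))
    top=np.array([cc[0],cc[1],c[2]-((np.array(cc)-c[:2])@n[:2])/n[2]]); bot=top-70*n
    print('top tool',top.round(1),'face centre tool',bot.round(1),'world',(p+R@bot/1000).round(4))
run()
E
python3 tilt.py
```

```text
[0.4928 0.1876 0.1784] [-3.141e+00  3.000e-03  4.670e-01]
n world [-0.113 -0.037  0.993] nose-up deg 6.8 sideways 1.1 pts 424 mean [ 54.9  -1.4 -81. ] circ [53.6 -1.9] 29.0
top tool [ 53.6  -1.9 -80.8] face centre tool [ 62.   -0.6 -11.4] world [0.5479 0.2162 0.1896]
```

Request:
{"api": "play_rows", "payload": {"rows": [{"gripper": 0,"delta_pos": [0,0,0],"rotation": [0,-6.8,0]},{"gripper": 0,"delta_pos": [0,0,0],"rotation": [0,0,0]}], "force": 60}}

```text
clock: 19.9
ee_pos: [0.4939, 0.1881, 0.1775]
ee_rot: [-3.141, 0.122, 0.468]
contact_force: [-0.1, -0.2, -4.6]
opening: 0.253
gripper_force: 60.0
```

```bash
python3 tilt.py
```

```text
[0.4939 0.1881 0.1775] [-3.141  0.122  0.468]
n world [-0.028  0.01   1.   ] nose-up deg 1.2 sideways 1.2 pts 454 mean [ 54.3  -1.  -81. ] circ [52.7 -1.7] 29.6
top tool [ 52.7  -1.7 -80.8] face centre tool [ 62.7  -0.1 -11.5] world [0.5506 0.2169 0.1813]
```

Request:
{"api": "play_rows", "payload": {"rows": [{"gripper": 0,"delta_pos": [1,0,15],"rotation": [0,0,0]},{"gripper": 0,"delta_pos": [2,0,22],"rotation": [0,0,0]},{"gripper": 0,"delta_pos": [3,0,30],"rotation": [0,0,0]}], "force": 60}}

```text
clock: 20.32
ee_pos: [0.4915, 0.1868, 0.1119]
ee_rot: [3.141, 0.117, 0.467]
contact_force: [0.9, 1.0, 10.9]
opening: 0.26
gripper_force: 60.0
```

Request:
{"api": "play_rows", "payload": {"rows": [{"gripper": 0,"delta_pos": [-3,0,-30],"rotation": [0,0,0]},{"gripper": 0,"delta_pos": [-3,0,-37],"rotation": [0,0,0]},{"gripper": 0,"delta_pos": [0,0,0],"rotation": [0,0,0]}]}}

```text
clock: 20.7
ee_pos: [0.4948, 0.1881, 0.1818]
ee_rot: [3.14, 0.113, 0.467]
contact_force: [0.5, -0.5, -4.3]
opening: 0.262
gripper_force: 60.0
```

```bash
python3 tilt.py; python3 lid.py
```

```text
[0.4948 0.1881 0.1818] [3.14  0.113 0.467]
n world [-0.058 -0.019  0.998] nose-up deg 3.4 sideways 0.5 pts 440 mean [ 53.2  -1.  -83.5] circ [50.7 -0.1] 29.4
top tool [ 50.7  -0.1 -83. ] face centre tool [ 62.8   0.4 -14.1] world [0.5521 0.2165 0.1888]
[0.4936 0.1878 0.18  ] [-0.85 -0.33 -6.  ] box frame -0.0935 -0.0003
lid slope 0.0005 z0 0.0968 1801
pin [0.5478 0.2147 0.1169] 119 0.1176
```

Request:
{"api": "play_rows", "payload": {"rows": [{"gripper": 0,"delta_pos": [0,0,-20],"rotation": [0,-3.4,0]},{"gripper": 0,"delta_pos": [-14.3,47.6,2.5],"rotation": [0,0,0]},{"gripper": 0,"delta_pos": [-14.3,47.6,2.5],"rotation": [0,0,0]},{"gripper": 0,"delta_pos": [-14.3,47.6,2.5],"rotation": [0,0,0]},{"gripper": 0,"delta_pos": [-14.3,47.6,2.5],"rotation": [0,0,0]}], "force": 60}}

```text
clock: 21.42
ee_pos: [0.5288, -0.0086, 0.198]
ee_rot: [-3.14, 0.181, 0.468]
contact_force: [0.8, 0.0, -4.5]
opening: 0.261
gripper_force: 60.0
```

Request:
{"api": "play_rows", "payload": {"rows": [{"gripper": 0,"delta_pos": [-14.3,47.6,2.5],"rotation": [0,0,0]},{"gripper": 0,"delta_pos": [-14.3,47.6,2.5],"rotation": [0,0,0]},{"gripper": 0,"delta_pos": [-14.3,47.6,2.5],"rotation": [0,0,0]},{"gripper": 0,"delta_pos": [-14.3,47.6,2.5],"rotation": [0,0,0]},{"gripper": 0,"delta_pos": [-14.3,47.6,2.5],"rotation": [0,0,0]}]}}

```text
clock: 22.05
ee_pos: [0.5714, -0.2535, 0.1979]
ee_rot: [-3.138, 0.18, 0.468]
contact_force: [1.1, 1.0, -4.6]
opening: 0.26
gripper_force: 60.0
```

Request:
{"api": "play_rows", "payload": {"rows": [{"gripper": 0,"delta_pos": [0,0,0],"rotation": [1.75,0,10]},{"gripper": 0,"delta_pos": [0,0,0],"rotation": [1.75,0,10]},{"gripper": 0,"delta_pos": [0,0,0],"rotation": [1.75,0,10]},{"gripper": 0,"delta_pos": [0,0,0],"rotation": [1.75,0,10]},{"gripper": 0,"delta_pos": [0,0,0],"rotation": [1.75,0,10]}]}}

```text
clock: 22.68
ee_pos: [0.5715, -0.2519, 0.1977]
ee_rot: [3.138, 0.18, -0.425]
contact_force: [0.1, 0.5, -5.8]
opening: 0.257
gripper_force: 60.0
```

Request:
{"api": "play_rows", "payload": {"rows": [{"gripper": 0,"delta_pos": [0,0,0],"rotation": [0,0,0]}]}}

```text
clock: 22.8
ee_pos: [0.5712, -0.2526, 0.1982]
ee_rot: [3.138, 0.18, -0.419]
contact_force: [-0.3, -0.1, -4.8]
opening: 0.258
gripper_force: 60.0
```

```bash
python3 tilt.py; python3 lid.py
python3 - <<'E'
from h import *
f=grab('top');P=cloud(f);z=P[...,2];roi=(170,170,290,290)
red=(mask(f,(0,150,90),(6,255,255),roi)|mask(f,(174,150,90),(180,255,255),roi))&(z>.1)&(z<.2);r=P[red];print('pin top',r.mean(0).round(4),np.median(r[:,2]).round(4),len(r))
bl=mask(f,(105,120,30),(125,255,255),roi)&(z>.085)&(z<.11);print('lid',np.median(z[bl]).round(4))
d=dict(np.load('top0.npz'))
f=grab('top');print((cv2.absdiff(f['pixels'],d['pixels']).max(-1)>60).sum())
E
```

```text
[ 0.5712 -0.2526  0.1982] [ 3.138  0.18  -0.419]
n world [ 0.062 -0.07   0.996] nose-up deg -4.9 sideways -2.2 pts 89 mean [ 62.8  -0.1 -85.1] circ [56.4 -1.8] 27.4
top tool [ 56.4  -1.8 -84.6] face centre tool [ 63.1  -4.7 -15. ] world [ 0.6323 -0.2745  0.2016]
[ 0.5715 -0.2523  0.1987] [ 0.59  0.   -5.01] box frame -0.2216 -0.4284
lid slope 0.001 z0 0.0967 1791
pin [0.5472 0.2146 0.1165] 128 0.1173
pin top [0.5443 0.2118 0.117 ] 0.1168 98
lid 0.0967
26409
```

Run:
```python
from h import *
f=grab('scene'); save(f,'s5.png')
def cen(px):
    g={'pixels':px}; roi=(320,280,390,340)
    sat=px[...,0].astype(float)-px[...,1:].max(-1); m=np.zeros_like(sat); m[280:340,320:390]=np.clip(sat[280:340,320:390]-25,0,60); v,u=np.mgrid[:480,:640]
    b=m>0; rows=np.where(b.any(1))[0]
    return np.array([(m*u).sum(),(m*v).sum()])/m.sum(),b.sum(),rows[[0,-1]]
old=cv2.imread('pics/m_scene_1540.png')[:,:,::-1]
a,b=cen(old),cen(f['pixels']); print(a,b)
pr=lambda z:(lambda c:(f['K']@c/c[2])[:2])(f['R']@np.array([.546,.213,z])+f['t'])
print('moved',b[0]-a[0],'per 18mm',pr(.118-.004)-pr(.136-.004),'expected now',pr(.114))
```

```text
(array([355.84028622, 302.21358175]), np.int64(173), array([296, 309])) (array([355.58391316, 306.59073198]), np.int64(171), array([300, 314]))
moved [-0.25637305  4.37715023] per 18mm [-0.3483349  4.9006387] expected now [355.52606135 306.07679717]
```

Run:
```python
import cv2
a=cv2.imread('pics/s5.png')[120:290,170:330]; cv2.imwrite('pics/c5.png',cv2.resize(a,None,fx=3.5,fy=3.5,interpolation=2))
```

```text
(no output)
```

View pics/c5.png

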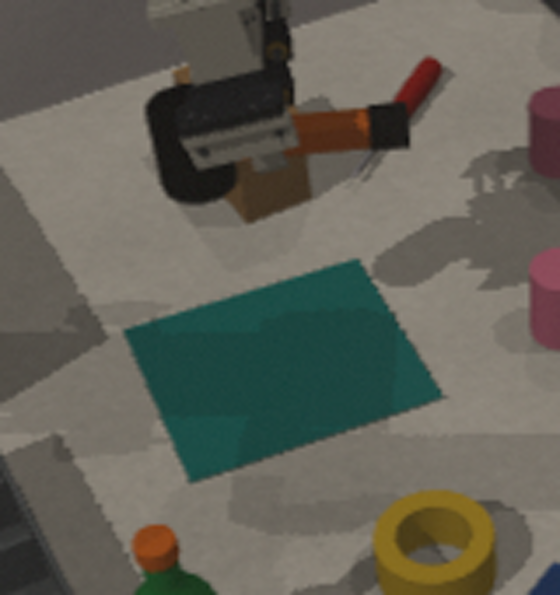

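The crop shows the mallet held above the teal mat, roughly upright. The handle runs right from crop (300,130) to (400,125), and the empty mat spans (125,330) to (440,395). I'll get the tilt from the slope of the orange handle.

```bash
cat > hs.py <<'E'
from h import *
s=state();p=s['ee_pos'];yaw=s['ee_rot'][2]; print(p.round(4),s['ee_rot'].round(3))
for n in('scene','top'):
    f=grab(n);P=cloud(f)
    m=mask(f,(3,130,40),(20,255,255),(0,0,640,480))&(np.linalg.norm(P-p,axis=-1)<.14)
    m=cv2.erode(m.astype(np.uint8),np.ones((3,3)))>0
    q=P[m]; t=np.array([todelta(v*1000,yaw) for v in q-p]); 
    if len(t)<15: print(n,len(t)); continue
    for _ in range(3):
        A=np.c_[t[:,0],t[:,1],np.ones(len(t))] if n=='top' else np.c_[t[:,0],np.ones(len(t))]
        tgt=t[:,2]
        k=np.linalg.lstsq(A,tgt,rcond=None)[0]; r=tgt-A@k; t=t[abs(r)<2.5*r.std()+.1]
    print(n,len(t),'x',t[:,0].min().round(),t[:,0].max().round(),'slope (down per m toward head) deg',np.degrees(k[0]).round(1),'lateral',np.polyfit(t[:,0],t[:,1],1).round(3),'z mean',t[:,2].mean().round(1), 'z at grasp',k[-1].round(1))
E
python3 hs.py
```

```text
[ 0.5722 -0.2519  0.2002] [ 3.138  0.177 -0.417]
scene 152 x -66.0 -17.0 slope (down per m toward head) deg 0.9 lateral [-5.0000e-03 -1.0259e+01] z mean -45.4 z at grasp -44.8
top 0
```

Request:
{"api": "play_rows", "payload": {"rows": [{"gripper": 0,"delta_pos": [8,0,44.3],"rotation": [0,0,0]},{"gripper": 0,"delta_pos": [8,0,44.3],"rotation": [0,0,0]},{"gripper": 0,"delta_pos": [8,0,44.3],"rotation": [0,0,0]},{"gripper": 0,"delta_pos": [5.3,0,29.5],"rotation": [0,0,0]},{"gripper": 0,"delta_pos": [2,0,11],"rotation": [0,0,0]}], "force": 60}}

```text
clock: 23.78
ee_pos: [0.5715, -0.2524, 0.0226]
ee_rot: [3.138, 0.18, -0.418]
contact_force: [0.0, 0.5, -4.4]
opening: 0.253
gripper_force: 60.0
```

Request:
{"api": "play_rows", "payload": {"rows": [{"gripper": 0,"delta_pos": [0.9,0,5],"rotation": [0,0,0]},{"gripper": 0,"delta_pos": [0,0,0],"rotation": [0,0,0]}]}}

```text
clock: 24.02
ee_pos: [0.5731, -0.2535, 0.0205]
ee_rot: [3.138, 0.174, -0.419]
contact_force: [0.5, 0.2, -4.4]
opening: 0.256
gripper_force: 60.0
```

```bash
python3 hs.py; python3 tilt.py
```

```text
[ 0.5731 -0.2535  0.0205] [ 3.138  0.174 -0.419]
scene 133 x -67.0 -15.0 slope (down per m toward head) deg -0.9 lateral [ 0.024 -8.995] z mean -46.0 z at grasp -46.7
top 0
[ 0.5732 -0.2536  0.0208] [ 3.137  0.174 -0.419]
n world [-0.01  -0.001  1.   ] nose-up deg 0.5 sideways -0.3 pts 101 mean [ 60.3  -3.1 -84.6] circ [53.6 -2.5] 29.4
top tool [ 53.6  -2.5 -83.4] face centre tool [ 66.2  -3.2 -14.5] world [ 0.6364 -0.2782  0.0237]
```

Request:
{"api": "play_rows", "payload": {"rows": [{"gripper": 0,"delta_pos": [1.4,0,8],"rotation": [0,0,0]},{"gripper": 0,"delta_pos": [0.9,0,5],"rotation": [0,0,0]},{"gripper": 0,"delta_pos": [0.4,0,2],"rotation": [0,0,0]},{"gripper": 0,"delta_pos": [0,0,0],"rotation": [0,0,0]}], "force": 60}}

```text
clock: 24.68
ee_pos: [0.5722, -0.2532, 0.0039]
ee_rot: [3.138, 0.177, -0.419]
contact_force: [-0.4, -0.9, -5.0]
opening: 0.261
gripper_force: 60.0
```

Request:
{"api": "play_rows", "payload": {"rows": [{"gripper": 0,"delta_pos": [0.4,0,2],"rotation": [0,0,0]},{"gripper": 0,"delta_pos": [0,0,0],"rotation": [0,0,0]}]}}

```text
clock: 24.92
ee_pos: [0.5724, -0.2532, 0.0021]
ee_rot: [3.138, 0.176, -0.419]
contact_force: [0.3, 0.5, -5.3]
opening: 0.256
gripper_force: 60.0
```

Request:
{"api": "play_rows", "payload": {"rows": [{"gripper": 0,"delta_pos": [0.3,0,1.5],"rotation": [0,0,0]},{"gripper": 0,"delta_pos": [0,0,0],"rotation": [0,0,0]}], "force": 60}}

```text
clock: 25.18
ee_pos: [0.5724, -0.2532, 0.0005]
ee_rot: [3.138, 0.176, -0.419]
contact_force: [0.2, 0.5, -4.2]
opening: 0.258
gripper_force: 60.0
```

Request:
{"api": "play_rows", "payload": {"rows": [{"gripper": 0,"delta_pos": [0.2,0,1],"rotation": [0,0,0]},{"gripper": 0,"delta_pos": [0,0,0],"rotation": [0,0,0]}]}}

```text
clock: 25.42
ee_pos: [0.5726, -0.2533, -0.0003]
ee_rot: [3.138, 0.176, -0.419]
contact_force: [0.4, 1.2, -4.8]
opening: 0.258
gripper_force: 60.0
```

```bash
python3 hs.py; python3 tilt.py
```

```text
[ 5.726e-01 -2.533e-01 -3.000e-04] [ 3.138  0.176 -0.419]
scene 130 x -65.0 -16.0 slope (down per m toward head) deg -0.4 lateral [ 0.01  -9.882] z mean -46.3 z at grasp -46.6
top 0
[ 5.725e-01 -2.533e-01 -3.000e-04] [ 3.138  0.176 -0.419]
n world [-0.003 -0.002  1.   ] nose-up deg 0.1 sideways -0.2 pts 152 mean [ 71.7 -18.  -15.1] circ [64.2  0.2] 55.7
top tool [ 64.2   0.2 -13.7] face centre tool [76.5 -0.3 55.2] world [ 0.6325 -0.28   -0.0681]
```

Request:
{"api": "play_rows", "payload": {"rows": [{"gripper": 0,"delta_pos": [0.2,0,1],"rotation": [0,0,0]},{"gripper": 0,"delta_pos": [0,0,0],"rotation": [0,0,0]}], "force": 60}}

```text
clock: 25.82
ee_pos: [0.5724, -0.2534, -0.0007]
ee_rot: [3.138, 0.176, -0.419]
contact_force: [-3.0, 0.9, 2.7]
opening: 0.255
gripper_force: 60.0
```

Request:
{"api": "play_rows", "payload": {"rows": [{"gripper": 0,"delta_pos": [0.2,0,1],"rotation": [0,0,0]},{"gripper": 0,"delta_pos": [0,0,0],"rotation": [0,0,0]}]}}

```text
clock: 26.08
ee_pos: [0.5724, -0.2534, -0.0008]
ee_rot: [3.138, 0.176, -0.419]
contact_force: [-4.5, 2.3, 8.7]
opening: 0.259
gripper_force: 60.0
```

Request:
{"api": "play_rows", "payload": {"rows": [{"gripper": 0,"delta_pos": [0.2,0,1],"rotation": [0,0,0]},{"gripper": 0,"delta_pos": [0,0,0],"rotation": [0,0,0]}]}}

```text
clock: 26.32
ee_pos: [0.5724, -0.2534, -0.0009]
ee_rot: [3.138, 0.176, -0.419]
contact_force: [-7.2, 2.0, 15.7]
opening: 0.255
gripper_force: 60.0
```

Request:
{"api": "play_rows", "payload": {"rows": [{"gripper": 0,"delta_pos": [-0.4,0,-2.3],"rotation": [0,0,0]},{"gripper": 0.3,"delta_pos": [0,0,0],"rotation": [0,0,0]},{"gripper": 0.45,"delta_pos": [0,0,0],"rotation": [0,0,0]},{"gripper": 0.65,"delta_pos": [0,0,0],"rotation": [0,0,0]},{"gripper": 0.65,"delta_pos": [0,0,0],"rotation": [0,0,0]}], "force": 10}}

```text
clock: 26.95
ee_pos: [0.5726, -0.2533, -0.0013]
ee_rot: [3.138, 0.176, -0.419]
contact_force: [-0.1, 0.7, 0.4]
opening: 0.578
gripper_force: 0.0
```

Request:
{"api": "play_rows", "payload": {"rows": [{"gripper": 0.65,"delta_pos": [-1.8,0,-10],"rotation": [0,0,0]},{"gripper": 0.65,"delta_pos": [-5.3,0,-30],"rotation": [0,0,0]},{"gripper": 0.65,"delta_pos": [-9,0,-50],"rotation": [0,0,0]},{"gripper": 0.65,"delta_pos": [-9,0,-50],"rotation": [0,0,0]},{"gripper": 0.65,"delta_pos": [-9,0,-50],"rotation": [0,0,0]}]}}

```text
clock: 27.58
ee_pos: [0.5725, -0.2525, 0.1945]
ee_rot: [3.138, 0.175, -0.419]
contact_force: [0.5, -0.1, 0.3]
opening: 0.65
gripper_force: 0.0
```

Request:
{"api": "play_rows", "payload": {"rows": [{"gripper": 0.65,"delta_pos": [-60,0,0],"rotation": [0,0,0]},{"gripper": 0.65,"delta_pos": [-60,0,0],"rotation": [0,0,0]},{"gripper": 0.65,"delta_pos": [0,0,0],"rotation": [0,0,0]},{"gripper": 0.65,"delta_pos": [0,0,0],"rotation": [0,0,0]}]}}

```text
clock: 28.08
ee_pos: [0.4655, -0.2049, 0.2141]
ee_rot: [3.137, 0.173, -0.419]
contact_force: [1.3, 0.7, -1.5]
opening: 0.649
gripper_force: 0.0
```

```bash
python3 lid.py
python3 - <<'E'
from h import *
f=grab('scene'); save(f,'s6.png'); P=cloud(f);z=P[...,2]
q=P[(z>.06)&(z<.09)&(abs(P[...,0]-.634)<.045)&(abs(P[...,1]+.278)<.045)]; k=q[q[:,2]>np.percentile(q[:,2],60)-.003]
c,n,_=plane(k);print('head top',c.round(4),n.round(3),len(k),cv2.minEnclosingCircle((k[:,:2]*1000).astype(np.float32)))
E
```

```text
[ 0.4655 -0.2049  0.2141] [ 1.3   0.69 -1.47] box frame -0.295 -0.3385
lid slope 0.0016 z0 0.0968 1791
pin [0.547  0.2147 0.1167] 122 0.1175
head top [ 0.6322 -0.2754  0.0721] [ 0.009 -0.002  1.   ] 204 ((633.3917846679688, -275.93646240234375), 30.664775848388672)
```

View pics/s6.png

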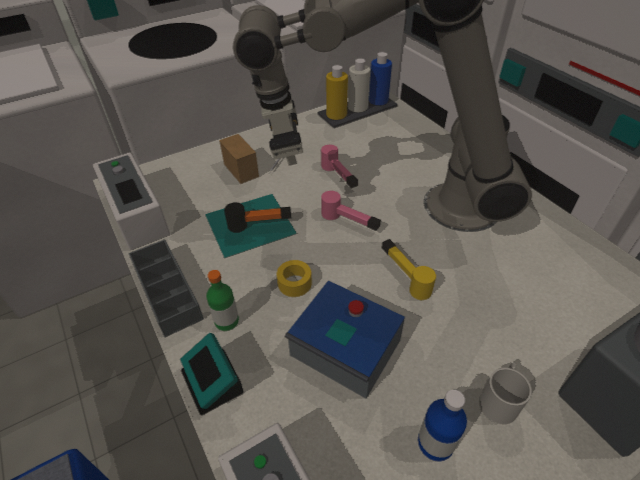

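The mallet stands upright on the mat with its head at (235,218). The lid is flat with the red pin low at (356,308), and the other things are where they were.

```bash
python3 -c "
from rig import bot; print(bot.close_job())"
```

```text
the job is handed in; nothing more can be done
None
```

The job is handed in at about 28 s: the lid is closed flat, and the mallet stands upright on the teal mat, released. The lock pin took three mallet blows and reads about 20.5 mm above the lid (20 mm is fully home). The last blow moved it no further, but the measured travel was about 16 mm of the nominal 18 mm, so "fully home" is not certain.

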